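# Park the rolling pin against its sprung stop and chock it

## Task

Put the blue rolling pin away: with the fingers on its side, roll it along the worktop (do not lift it) up to the yellow backstop, and press it gently and squarely against the black sprung pad until the pad is about half pressed in, holding it so for a second without ever bottoming the pad. Let it back slowly, then slide the red-handled chock along the worktop or skim it just above, black face first, behind the middle of the pin until pin and chock sit snug with the pad still lightly squeezed, and let go so that it stays like that. Leave everything else alone.

Things in the scene. Friction and masses are not known exactly. Their poses are not given: they have to be found in the camera images.
- backstop: Fixed backstop: grey base plate 100 x 150 x 18 mm high; origin at the centre of its underside. Its -x axis points towards the rolling pin, y runs along the pad, z up. A yellow carriage on it is set anywhere within 30 mm and stays put; in front of it a black sprung pad faces the pin.
- pad_mid (a point): Point on the backstop 90 mm from its origin along -x, 25 mm up, axes as the backstop. The pad's unpressed front face lies within 15 mm of it either way along x: where is not measured, find it by touch. Pad: 100 mm wide (y), 7 to 43 mm up. It yields 1 mm per 1.5 N, bottoms hard after 8 mm (12 N) and pushes back when let go; half in is 6 N.
- pin_center (a point): Centre of the loose rolling pin: a plain blue cylinder 45 mm in diameter, 240 mm long, about 0.5 kg, lying on the worktop before the pad, its centre 22.5 mm up. This point's y axis runs along the pin (nearly parallel to the backstop's y); x and z turn as it rolls. It is slick and rolls on by itself for some mm. Pressed on its side it drags: at the pad about 2 N of the push is lost to the worktop.
- chock_grip (a point): Grip point of the loose chock, 40 mm up, mid red handle (34 mm long in x, 20 mm thick in y, 60 mm high; 0.5 kg). Its x axis points to the black nose face, z up. Steel foot 62 x 70 x 12 mm, from 19 mm behind to 43 mm ahead of this point. The face leans back 20 degrees; touching the pin, this point is about 65 mm from the pin's centre line, level. Left standing, it holds about 2.5 N.
- spice_jar: Spice jar with green cap, 44 mm wide, 100 mm high, origin under its centre. Leave alone.
- cleaner: Bottle with orange cap, 60 mm wide, 200 mm high, origin under its centre. Leave alone.
- cutter: Steel pastry ring, 70 mm wide, 30 mm high, origin under its centre. Leave alone.
- tin: Tin with red label, 74 mm wide, 110 mm high, origin under its centre. Leave alone.
- pin: The same rolling pin; its pose as a body (origin on its surface, turns as it rolls): use its centre point instead.
- chock: The same chock; origin under it, 18 mm ahead (chock's x) of the grip point, on the worktop.

How it is judged:
On the way, in this order (a step that is already met when the one before it is completed fails the run):
1. the fingers press the pin squarely into the sprung pad, about half-way (2.5 to 10 N) (contact force between pin and backstop between 2.5 and 10 N and contact force between the fingers and pin above 2 N and angle between the y axis of pin_center and the y axis of backstop, either way round below 0.1 rad), for 0.5 s.
2. the chock alone keeps the pin against the pad (contact force between pin and backstop above 0.5 N and contact force between chock and pin above 0.5 N and contact force between the fingers and pin below 0.1 N), for 0.3 s.
At the end, for the whole second after the job is handed in: The pin lies on the worktop squarely (within 0.1 rad) and centred (within 50 mm) against the pad, the chock stands flat behind its middle (within 50 mm), pin and chock touch, the pad is still squeezed by 0.6 to 8 N, all is at rest and let go (contact force between pin and backstop between 0.6 and 8 N and contact force between chock and pin above 0.6 N and angle between the y axis of pin_center and the y axis of backstop, either way round below 0.1 rad and y of pin_center in the frame of backstop between -0.05 and 0.05 m and height (world z) of pin_center below 0.027 m and y of chock in the frame of pin_center between -0.05 and 0.05 m and angle between chock's own z axis and vertical below 0.08 rad and linear speed of each of pin, chock below 0.005 m/s and contact force between the fingers and chock below 0.1 N).
It fails at once if the pad bottomed out or was rammed by the pin (over 12 N) (contact force between pin and backstop above 12 N).
It fails at once if the fingers pushed the pin harder than 20 N (contact force between the fingers and pin above 20 N).
It fails at once if the pin or the chock was lifted off the worktop (height (world z) of pin_center above 0.035 m or height (world z) of chock above 0.02 m).
It fails at once if the robot pushed the backstop itself (contact force between the arm and backstop above 5 N).
It fails at once if a bystander was moved over 20 mm (distance of any of spice_jar, cleaner, cutter, tin from where it was at the start of the episode above 0.02 m).
It also fails if it takes over 72 s, if anything falls off the work surface, if the arm or the gripper's body presses on something with over 40 N, if the wrist force passes 120 N, or if a joint passes its speed limit or range.

## Robot

A 6-joint arm with a two-finger parallel gripper is mounted at the origin on the work surface. World frame = base frame: x ahead of the robot, y to its left, z up, the work surface at z = 0. Lengths are in m, angles in rad, forces in N, time in s.
With the tool pointing down it reaches from about 0.25 to 0.725 m from the base axis. Payload 9.7 kg.
Tool frame: the origin (TCP) lies at the very end of the fingers, on their centre line; the grasp point (between the pads) lies 19 mm behind it (manip.grip_point_offset is the distance from the TCP to the grasp point, in m); z points along the fingers, y is the line along which they close (so a half turn about z gives the same grasp; the last joint's range is limited). The gripper opens to 85 mm and grips with 20 to 120 N. Pads are 22 mm wide; open, the fingers measure 114 mm over their backs; the gripper's body (76 mm by 85 mm) begins 54 mm behind the grasp point. The pads swing forward as they close: fully open they stand 13 mm farther back than shut.
Start: joints at [-1.168, 0.087, 0.176, 1.66, 0, 1.571], TCP at [0.216, -0.506, 0.231] pointing down, gripper open.
Joint ranges: [-3.13, 3.13], [-0.85, 1.81], [-1.15, 1.24], [-2.2, 2.28], [-1.44, 1.52], [-3.14, 3.14]. Speed limits (rad/s): [2.22, 2.22, 2.57, 3.14, 3.14, 3.14].

## Interface

Orientations are given as a unit quaternion [w, x, y, z].
In Python, from workcell import sensors, camera, camera_info, ticket, manip gives the robot as it stands. The module is installed in compiled form; this text tells all that it offers.
- The arm moves only by the shell command python3 -m jog 'ROWS' [OPENING]. ROWS is JSON, a list of rows, each an object of numbers: "dx", "dy", "dz": the shift along the tool's x, y, z in m; "ax", "ay", "az": the turn, a rotation vector about the tool's x, y, z in degrees. In form: [{"dx": .., "dy": .., "dz": .., "ax": .., "ay": .., "az": ..}, ...]. A call has 1 to 12 rows; each row shifts and turns the commanded pose from where the row before left it, along the tool's axes as they then stand; what a row does not reach is not made up. A row lasts 1/12 s, in which the tool goes at most 41.7 mm and 7.16 degrees, less where a joint would pass 70% of its speed; a pose out of reach is approached as far as the arm can. A call with a gripper value outside its range is refused whole. OPENING is the finger opening in m, from 0 to 0.0854, set as the call begins (- or left out, the last holds). The fingers move at their own pace and stop on an object; the grip force is fixed at half the most. Time passes only in rows, so rows that do not move let the fingers close. It gives the time, the measured TCP pose, the force, the opening and the grip force at its end, in the units of the state.
- sensors.sense(): the state, without advancing time (a new reading comes with each control period).
- camera(name): name is "side" or "top" or "wrist"; returns the picture (400x640x3 uint8, blue, green, red); there is no depth.
- camera_info(name): a dict with "vfov" (degrees; the focal length in pixels is half the picture's height over the tangent of half this angle, whatever the lens; pixels are square), "cx", "cy" (the principal point, pixels), "k1" (the pictures are not rectified: a ray, as slopes to the right and down, at radius r is drawn at 1 + k1 r^2 times it, then the intrinsics apply), "rvec" (rotation vector, rad) and "tvec" (3), from world to camera coordinates, as OpenCV has them; the wrist camera has in their place "mount" (4x4, takes a point from camera to tool coordinates, whose origin is the TCP and whose axes are the flange's). Camera axes: x right, y down, z forward; pixel columns grow to the right and rows downward; lengths in m; the calibration is good to about 2 mm. A picture is of the moment at which its call begins: read the wrist's pose just before it. camera_info takes no time and is no camera call.
- ticket.finish_job(): hands the job in; it is judged then, once.
The state is a dict: "t": time; "joint_positions": joint angles; "qd": joint speeds; "tau": joint torques, N m; "eef_pos": TCP position; "tcp_rot": TCP orientation; "ft_force": force on the tool from outside, world axes, zero at the start; "ft_torque": the same for the moment, N m; "width": opening from 0.0 (shut) to 1.0 (fully open); "gripper_force": force on a finger pad.
Only numpy, scipy, OpenCV 4.12 (cv2) and the standard library are available. Lean on these libraries where they do the work, as an engineer would, in place of code of your own. Each camera call takes 0.05 s, during which the arm holds its last target. There are 200 camera calls.

## Working session

There is one attempt and no reset: what is moved stays moved. The work goes in short steps, Python scripts to look and compute and a shell command to move; the robot and the scene stay as the last step left them, time stands still between calls to the robot, and variables do not carry over. Pictures are saved under pics/ and viewed, at most 10 in all, crops included, and the job is handed in when it is done.

```bash
mkdir -p pics; cat > h.py <<'E'
import numpy as np, cv2
from workcell import sensors, camera, camera_info, ticket, manip
from scipy.spatial.transform import Rotation as R
def pose(s):
    q=s["tcp_rot"]; q=np.array(q)
    return R.from_quat([q[1],q[2],q[3],q[0]]), np.array(s["eef_pos"])
def ray(name,u,v,s=None):
    c=camera_info(name); f=200/np.tan(np.radians(c["vfov"]/2))
    d=np.array([(u-c["cx"])/f,(v-c["cy"])/f]); p=d.copy()
    for _ in range(30): p=d/(1+c["k1"]*(p@p))
    p=np.array([p[0],p[1],1])
    if "mount" in c:
        M=np.array(c["mount"]); r,t=pose(s or sensors.sense())
        return r.apply(M[:3,3])+t, r.apply(M[:3,:3]@p)
    Rm=cv2.Rodrigues(np.array(c["rvec"],float))[0]
    return -Rm.T@np.array(c["tvec"]).ravel(), Rm.T@p
def at(name,u,v,z,s=None):
    o,d=ray(name,u,v,s); return np.round(o+d*(z-o[2])/d[2],4)
def st():
    s=sensors.sense(); r,t=pose(s)
    print(round(s["t"],2),np.round(t,4),"x",np.round(r.apply([1,0,0]),3),"y",np.round(r.apply([0,1,0]),3),"z",np.round(r.apply([0,0,1]),3),"F",np.round(s["ft_force"],2),"T",np.round(s["ft_torque"],2),"w",round(float(s["width"]),3),s["gripper_force"])
    return s
E
python3 - <<'E'
from h import *
s=st(); print(s["joint_positions"], manip.grip_point_offset)
for n in("top","side"):
    cv2.imwrite(f"pics/{n}0.png",camera(n)); c=camera_info(n); print(n,{k:np.round(v,3) for k,v in c.items()}, at(n,320,200,0))
print(camera_info("wrist"))
E
```

```text
0.0 [ 0.2155 -0.5057  0.2306] x [0.92  0.392 0.   ] y [ 0.392 -0.92  -0.001] z [-0.001  0.001 -1.   ] F [ 0.08  0.61 -0.03] T [ 0.02  0.04 -0.03] w 1.003 0.0
[-1.16798718e+00  8.74532305e-02  1.75092568e-01  1.65981648e+00
  3.13178188e-05  1.57075963e+00] 0.0187
top {'vfov': np.float64(42.611), 'cx': np.float64(323.081), 'cy': np.float64(201.097), 'k1': np.float64(-0.141), 'rvec': array([ 2.167, -2.111,  0.196]), 'tvec': array([-0.012,  0.484,  1.515])} [0.4944 0.01   0.    ]
side {'vfov': np.float64(45.419), 'cx': np.float64(320.315), 'cy': np.float64(196.234), 'k1': np.float64(-0.004), 'rvec': array([ 0.72 , -2.665,  1.074]), 'tvec': array([0.454, 0.218, 1.303])} [ 0.5334 -0.0151  0.    ]
{'vfov': 71.91191187614172, 'cx': 311.8264987726011, 'cy': 203.42120206798896, 'k1': -0.030588602629071336, 'mount': array([[-5.36635515e-04, -9.50130688e-01, -3.11851547e-01,
         7.94983387e-02],
       [ 9.99999791e-01, -6.22560173e-04,  1.75975149e-04,
         8.31605067e-04],
       [-3.61345742e-04, -3.11851388e-01,  9.50130823e-01,
        -1.42473231e-01],
       [ 0.00000000e+00,  0.00000000e+00,  0.00000000e+00,
         1.00000000e+00]])}
```

View pics/top0.png

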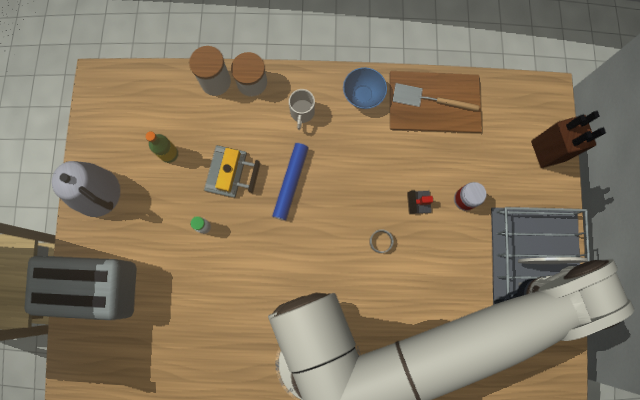

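View pics/side0.png

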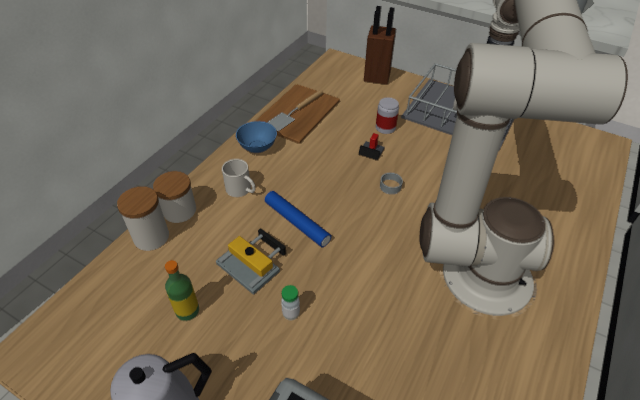

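The top view shows the backstop at about (230,170), pad (254,177), pin from (300,146) to (282,216), chock (420,202), tin (471,195), cutter (382,241), jar (200,224) and cleaner (160,147). I'll enlarge it for a closer reading.

```bash
python3 - <<'E'
from h import *
a=cv2.imread("pics/top0.png"); 
cv2.imwrite("pics/topc.png",cv2.resize(a[120:260,190:330],(600,600),interpolation=cv2.INTER_CUBIC))
b=a[170:220,395:455]; b=cv2.resize(b,(720,600),interpolation=cv2.INTER_CUBIC); cv2.imwrite("pics/topd.png",b)
for n,u,v,z in [("backstop",230,170,.02),("pad",254,177,.04),("pin a",300,146,.045),("pin b",282,216,.045),("chock",420,202,.03),("cutter",382,241,.03),("jar",198,222,.1),("tin",473,195,.11),("cleaner",151,136,.2)]: print(n,at("top",u,v,z))
E
```

```text
backstop [0.5781 0.2929 0.02  ]
pad [0.5535 0.2142 0.04  ]
pin a [0.6541 0.0763 0.045 ]
pin b [0.4346 0.1234 0.045 ]
chock [ 0.4913 -0.298   0.03  ]
cutter [ 0.3683 -0.1809  0.03  ]
jar [0.4024 0.3641 0.1   ]
tin [ 0.5027 -0.4409  0.11  ]
cleaner [0.63   0.4923 0.2   ]
```

View pics/topc.png

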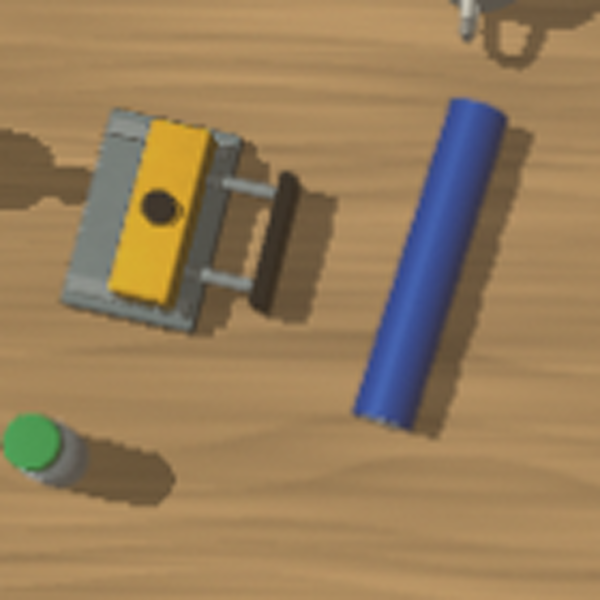

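View pics/topd.png

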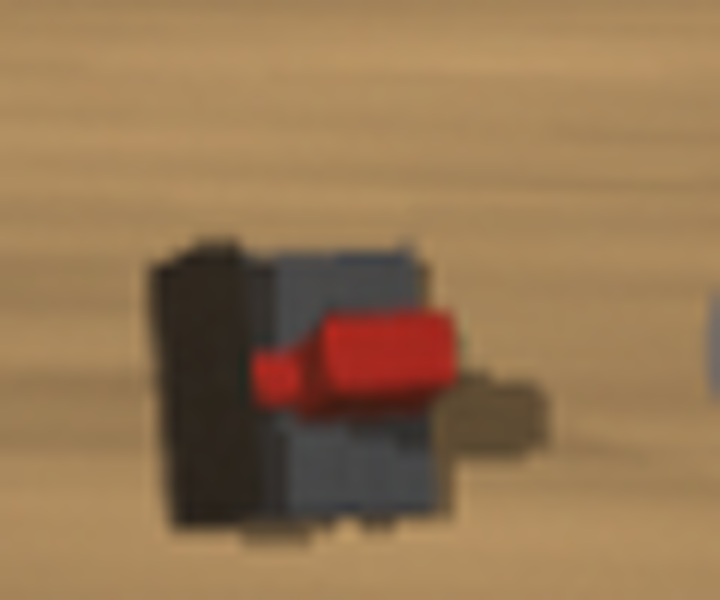

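The first crop shows the plate corners at (115,108), (243,140), (193,331) and (63,301), and the pad's top edge from (290,176) to (262,308). The pin's silhouette ends are (452,98)/(507,115) and (355,412)/(411,430). In the second crop the red handle top spans (325,315) to (455,385), and the black nose is on the left, facing world +y.

```bash
python3 - <<'E'
from h import *
T=lambda p,z:at("top",190+p[0]/4.2857-.38,120+p[1]/4.2857-.38,z)[:2]
D=lambda p,z:at("top",395+p[0]/12-.46,170+p[1]/12-.46,z)[:2]
c=[T(p,.018) for p in[(115,108),(243,140),(193,331),(63,301)]]
o=np.mean(c,0); print("plate",c,o, [np.linalg.norm(c[i]-c[(i+1)%4]) for i in range(4)])
ey=(c[0]+c[1]-c[2]-c[3]);ey/=np.linalg.norm(ey); ex=(c[0]+c[3]-c[1]-c[2]);ex/=np.linalg.norm(ex)
print("bs x",ex,"y",ey,"yaw from y",np.degrees(np.arctan2(ey[1],ey[0])),np.degrees(np.arctan2(ex[1],ex[0]))+0)
for p in[(290,176),(262,308)]:
    q=T(p,.043)-o; print("pad edge bs",q@ex,q@ey)
e=[T(p,.0225) for p in[(452,98),(507,115),(355,412),(411,430)]]; print("pin",e)
pc=np.mean(e,0); d=e[0]+e[1]-e[2]-e[3]; print("pinc",pc,np.linalg.norm(d)/2,"dir",np.degrees(np.arctan2(d[1],d[0])),"bs frame",(pc-o)@ex,(pc-o)@ey)
h=[D(p,.071) for p in[(325,315),(455,312),(455,385),(325,395)]]; print("handle",h,np.mean(h,0))
f=[D(p,z) for p,z in[((425,258),.012),((445,518),.012)]];print("foot rear",f,np.linalg.norm(f[0]-f[1]),np.mean(f,0))
v=f[0]-f[1]; print("chock y-line dir deg",np.degrees(np.arctan2(v[1],v[0])))
E
```

```text
plate [array([0.659 , 0.3412]), array([0.6369, 0.2451]), array([0.494, 0.274]), array([0.5135, 0.37  ])] [0.57585  0.307575] [np.float64(0.09860841749059762), np.float64(0.14579307253775814), np.float64(0.09796045120353414), np.float64(0.14832292472844522)]
bs x [0.21164806 0.97734595] y [ 0.9805676  -0.19618152] yaw from y -11.313752956745292 77.78105000576053
pad edge bs -0.09303589343185785 0.04788310645186264
pad edge bs -0.09859119698899453 -0.050135470900997584
pin [array([0.6714, 0.0929]), array([0.6596, 0.0523]), array([0.4377, 0.1541]), array([0.4258, 0.1137])]
pinc [0.548625 0.10325 ] 0.24165420025317166 dir -14.694687505894512 bs frame -0.20545832898727845 0.013388836223716031
handle [array([ 0.5033, -0.2947]), array([ 0.505 , -0.3278]), array([ 0.4864, -0.3275]), array([ 0.4829, -0.2945])] [ 0.4944   -0.311125]
foot rear [array([ 0.5302, -0.3335]), array([ 0.4617, -0.3381])] 0.06865427881785666 [ 0.49595 -0.3358 ]
chock y-line dir deg 3.8418317255948797
```

```bash
python3 -m jog '[{"dx":0.032,"dy":-0.024},{"dx":0.032,"dy":-0.024},{"dx":0.032,"dy":-0.024},{"dx":0.032,"dy":-0.024},{"dx":0.032,"dy":-0.024},{"dx":0.032,"dy":-0.024},{"dx":0.032,"dy":-0.024},{"dx":0.032,"dy":-0.024},{"dx":0.032,"dy":-0.024},{"dx":0.032,"dy":-0.024},{"dx":0.032,"dy":-0.024},{"dx":0.032,"dy":-0.024}]' 0.0854
python3 -m jog '[{"dx":0.0314,"dy":-0.0239},{"dx":0.0314,"dy":-0.0239},{"dx":0.0314,"dy":-0.0239},{"dx":0.0314,"dy":-0.0239},{"az":-6.9,"dz":0.017},{"az":-6.9,"dz":0.017},{"az":-6.9,"dz":0.017},{"az":-6.9,"dz":0.017},{"az":-6.9,"dz":0.017},{"az":-6.9,"dz":0.017},{"az":-6.9,"dz":0.017},{"az":-6.9,"dz":0.017}]'
python3 - <<'E'
from h import *
st(); cv2.imwrite("pics/w1.png",camera("wrist")); st()
E
```

```text
0.1 [ 0.2155 -0.5058  0.2307] x [ 0.92   0.392 -0.   ] y [ 0.392 -0.92  -0.001] z [-0.     0.001 -1.   ] F [ 0.98 -0.49  0.6 ] T [-0.01 -0.06  0.02] w 0.999 0.0
0.15 [ 0.2155 -0.5058  0.2307] x [ 0.92   0.392 -0.   ] y [ 0.392 -0.92  -0.001] z [-0.     0.001 -1.   ] F [ 1.28 -0.2   0.26] T [ 0.03  0.02 -0.05] w 0.997 0.0invalid input
invalid input
```

View pics/w1.png

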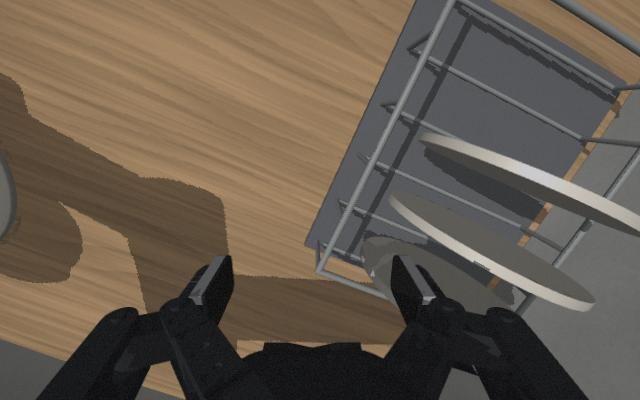

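That view still shows the start pose with the dish rack, so both jogs were refused. I'll give all six keys in each row.

```bash
python3 -m jog '[{"dx":0.032,"dy":-0.024,"dz":0,"ax":0,"ay":0,"az":0},{"dx":0.032,"dy":-0.024,"dz":0,"ax":0,"ay":0,"az":0},{"dx":0.032,"dy":-0.024,"dz":0,"ax":0,"ay":0,"az":0},{"dx":0.032,"dy":-0.024,"dz":0,"ax":0,"ay":0,"az":0},{"dx":0.032,"dy":-0.024,"dz":0,"ax":0,"ay":0,"az":0},{"dx":0.032,"dy":-0.024,"dz":0,"ax":0,"ay":0,"az":0},{"dx":0.032,"dy":-0.024,"dz":0,"ax":0,"ay":0,"az":0},{"dx":0.032,"dy":-0.024,"dz":0,"ax":0,"ay":0,"az":0},{"dx":0.032,"dy":-0.024,"dz":0,"ax":0,"ay":0,"az":0},{"dx":0.032,"dy":-0.024,"dz":0,"ax":0,"ay":0,"az":0},{"dx":0.032,"dy":-0.024,"dz":0,"ax":0,"ay":0,"az":0},{"dx":0.032,"dy":-0.024,"dz":0,"ax":0,"ay":0,"az":0}]' 0.085
```

```text
t: 1.15
eef_pos: [0.4564, -0.0885, 0.2313]
tcp_rot: [0.0, 0.98, 0.2, 0.0]
ft_force: [0.7, -2.1, 0.1]
width: 0.995
gripper_force: 0.0
```

```bash
python3 -m jog '[{"dx":0.0314,"dy":-0.0239,"dz":0,"ax":0,"ay":0,"az":0},{"dx":0.0314,"dy":-0.0239,"dz":0,"ax":0,"ay":0,"az":0},{"dx":0.0314,"dy":-0.0239,"dz":0,"ax":0,"ay":0,"az":0},{"dx":0.0314,"dy":-0.0239,"dz":0,"ax":0,"ay":0,"az":0},{"dx":0,"dy":0,"dz":0.02,"ax":0,"ay":0,"az":-6.9},{"dx":0,"dy":0,"dz":0.02,"ax":0,"ay":0,"az":-6.9},{"dx":0,"dy":0,"dz":0.02,"ax":0,"ay":0,"az":-6.9},{"dx":0,"dy":0,"dz":0.02,"ax":0,"ay":0,"az":-6.9},{"dx":0,"dy":0,"dz":0.02,"ax":0,"ay":0,"az":-6.9},{"dx":0,"dy":0,"dz":0.02,"ax":0,"ay":0,"az":-6.9},{"dx":0,"dy":0,"dz":0.02,"ax":0,"ay":0,"az":-6.9},{"dx":0,"dy":0,"dz":0.02,"ax":0,"ay":0,"az":-6.9}]'
python3 - <<'E'
from h import *
st(); cv2.imwrite("pics/w1.png",camera("wrist")); st()
E
```

```text
t: 2.15
eef_pos: [0.5338, 0.0467, 0.07]
tcp_rot: [-0.0, 0.774, 0.634, -0.0]
ft_force: [-0.2, -0.3, -0.5]
width: 0.997
gripper_force: 0.0
2.15 [0.5338 0.0467 0.07  ] x [ 0.197  0.98  -0.   ] y [ 0.98  -0.197 -0.   ] z [-0. -0. -1.] F [-0.25 -0.29 -0.53] T [0.02 0.01 0.  ] w 0.997 0.0
2.2 [0.532  0.0465 0.0659] x [ 0.189  0.982 -0.002] y [ 0.982 -0.189 -0.005] z [-0.006 -0.    -1.   ] F [-0.52 -0.41 -3.75] T [-0.03  0.07 -0.  ] w 0.996 0.0
```

View pics/w1.png

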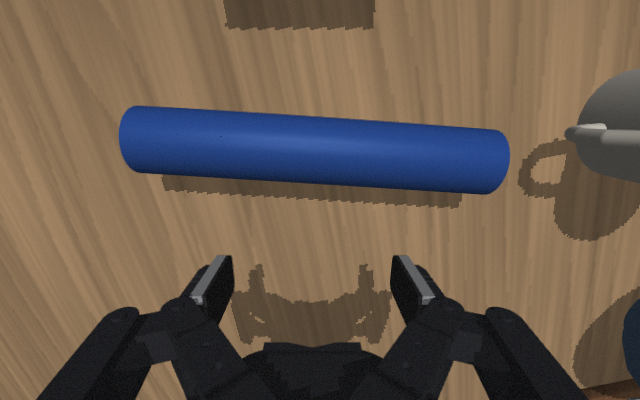

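The wrist view shows the pin from about (129,139) to (500,161), its right end nearer, which is the expected 3 degree skew. The fingers are open, clear behind it and roughly centred.

```bash
python3 - <<'E'
from h import *
s=st(); st()
# silhouette mid-line at left/right ends
a=at("wrist",130,139,.0225,s);b=at("wrist",500,161,.0225,s);print(a,b,np.linalg.norm(a-b),(a+b)/2,np.degrees(np.arctan2(*(b-a)[[1,0]])))
print([at("wrist",u,v,.0225,s) for u,v in[(139,106),(139,172),(490,129),(490,193)]])
E
```

```text
2.2 [0.532  0.0465 0.0659] x [ 0.189  0.982 -0.002] y [ 0.982 -0.189 -0.005] z [-0.006 -0.    -1.   ] F [-0.52 -0.41 -3.75] T [-0.03  0.07 -0.  ] w 0.996 0.0
2.2 [0.532  0.0465 0.0659] x [ 0.189  0.982 -0.002] y [ 0.982 -0.189 -0.005] z [-0.006 -0.    -1.   ] F [-0.52 -0.41 -3.75] T [-0.03  0.07 -0.  ] w 0.996 0.0
[0.424  0.1317 0.0225] [0.6671 0.07   0.0225] 0.2508076952567445 [0.54555 0.10085 0.0225 ] -14.241246349227618
[array([0.4379, 0.1503, 0.0225]), array([0.4215, 0.1092, 0.0225]), array([0.6601, 0.0928, 0.0225]), array([0.6604, 0.0482, 0.0225])]
```

```bash
python3 -m jog '[{"dx":0,"dy":0,"dz":0.011,"ax":0,"ay":0,"az":0},{"dx":0,"dy":0,"dz":0.011,"ax":0,"ay":0,"az":0},{"dx":0,"dy":0,"dz":0.011,"ax":0,"ay":0,"az":0},{"dx":0,"dy":0,"dz":0.011,"ax":0,"ay":0,"az":0},{"dx":0,"dy":0,"dz":0.011,"ax":0,"ay":0,"az":0},{"dx":0,"dy":0,"dz":0.011,"ax":0,"ay":0,"az":0},{"dx":0.0025,"dy":0,"dz":0,"ax":0,"ay":0,"az":0},{"dx":0.0025,"dy":0,"dz":0,"ax":0,"ay":0,"az":0},{"dx":0.0025,"dy":0,"dz":0,"ax":0,"ay":0,"az":0},{"dx":0.0025,"dy":0,"dz":0,"ax":0,"ay":0,"az":0},{"dx":0.002,"dy":0,"dz":0,"ax":0,"ay":0,"az":0},{"dx":0.001,"dy":0,"dz":0,"ax":0,"ay":0,"az":0}]'
python3 -m jog '[{"dx":0.001,"dy":0,"dz":0,"ax":0,"ay":0,"az":0},{"dx":0.001,"dy":0,"dz":0,"ax":0,"ay":0,"az":0},{"dx":0.001,"dy":0,"dz":0,"ax":0,"ay":0,"az":0},{"dx":0.001,"dy":0,"dz":0,"ax":0,"ay":0,"az":0},{"dx":0.001,"dy":0,"dz":0,"ax":0,"ay":0,"az":0},{"dx":0.001,"dy":0,"dz":0,"ax":0,"ay":0,"az":0},{"dx":0.001,"dy":0,"dz":0,"ax":0,"ay":0,"az":0},{"dx":0.001,"dy":0,"dz":0,"ax":0,"ay":0,"az":0},{"dx":0.001,"dy":0,"dz":0,"ax":0,"ay":0,"az":0},{"dx":0.001,"dy":0,"dz":0,"ax":0,"ay":0,"az":0},{"dx":0.001,"dy":0,"dz":0,"ax":0,"ay":0,"az":0},{"dx":0.001,"dy":0,"dz":0,"ax":0,"ay":0,"az":0}]'
python3 - <<'E'
from h import *
st(); cv2.imwrite("pics/w2.png",camera("wrist"))
E
```

```text
t: 3.2
eef_pos: [0.5371, 0.0598, 0.0058]
tcp_rot: [0.0, 0.776, 0.631, 0.0]
ft_force: [-0.2, 0.3, 0.2]
width: 0.995
gripper_force: 0.0
t: 4.2
eef_pos: [0.5391, 0.0713, 0.0053]
tcp_rot: [0.0, 0.776, 0.631, 0.0]
ft_force: [0.4, -0.3, 0.2]
width: 0.994
gripper_force: 0.1
4.2 [0.5391 0.0713 0.0053] x [0.203 0.979 0.   ] y [ 0.979 -0.203  0.   ] z [ 0.  0. -1.] F [ 0.44 -0.28  0.22] T [-0.03 -0.01  0.  ] w 0.994 0.08583668852224946
```

View pics/w2.png

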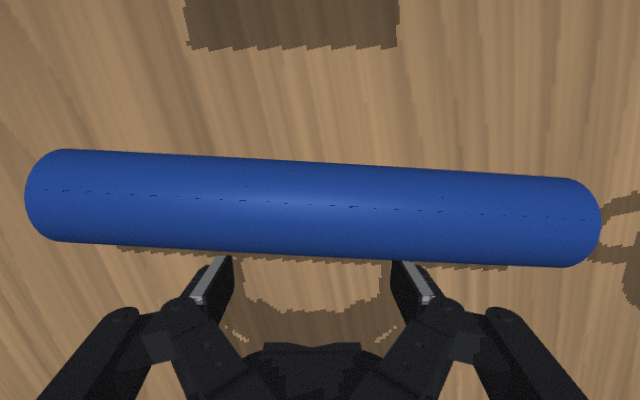

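The fingers are about to touch the pin: the tips are at row 257 and the pin's lower edge runs from row 250 to 262. I'll lower 5 mm and then push slowly.

```bash
python3 -m jog '[{"dx":0,"dy":0,"dz":0.0025,"ax":0,"ay":0,"az":0},{"dx":0,"dy":0,"dz":0.0025,"ax":0,"ay":0,"az":0},{"dx":0.001,"dy":0,"dz":0,"ax":0,"ay":0,"az":0},{"dx":0.001,"dy":0,"dz":0,"ax":0,"ay":0,"az":0},{"dx":0.001,"dy":0,"dz":0,"ax":0,"ay":0,"az":0},{"dx":0.001,"dy":0,"dz":0,"ax":0,"ay":0,"az":0},{"dx":0.001,"dy":0,"dz":0,"ax":0,"ay":0,"az":0},{"dx":0.001,"dy":0,"dz":0,"ax":0,"ay":0,"az":0},{"dx":0.001,"dy":0,"dz":0,"ax":0,"ay":0,"az":0},{"dx":0.0015,"dy":0,"dz":0,"ax":0,"ay":0,"az":0},{"dx":0.002,"dy":0,"dz":0,"ax":0,"ay":0,"az":0},{"dx":0.002,"dy":0,"dz":0,"ax":0,"ay":0,"az":0}]'
python3 - <<'E'
from h import *
st()
E
python3 -m jog '[{"dx":0.002,"dy":0,"dz":0,"ax":0,"ay":0,"az":0},{"dx":0.0025,"dy":0,"dz":0,"ax":0,"ay":0,"az":0},{"dx":0.0025,"dy":0,"dz":0,"ax":0,"ay":0,"az":0},{"dx":0.0025,"dy":0,"dz":0,"ax":0,"ay":0,"az":0},{"dx":0.0025,"dy":0,"dz":0,"ax":0,"ay":0,"az":0},{"dx":0.0025,"dy":0,"dz":0,"ax":0,"ay":0,"az":0},{"dx":0.0025,"dy":0,"dz":0,"ax":0,"ay":0,"az":0},{"dx":0.002,"dy":0,"dz":0,"ax":0,"ay":0,"az":0},{"dx":0.002,"dy":0,"dz":0,"ax":0,"ay":0,"az":0},{"dx":0.002,"dy":0,"dz":0,"ax":0,"ay":0,"az":0},{"dx":0.0015,"dy":0,"dz":0,"ax":0,"ay":0,"az":0},{"dx":0.0015,"dy":0,"dz":0,"ax":0,"ay":0,"az":0}]'
python3 - <<'E'
from h import *
s=st(); t=np.array(s["eef_pos"])[:2]-[.57585,.3076]; print("tcp bs x",t@[.205,.979]); cv2.imwrite("pics/t2.png",camera("top")); a=camera("wrist")
cv2.imwrite("pics/w3.png",a)
E
```

```text
t: 5.25
eef_pos: [0.5417, 0.0836, 0.0003]
tcp_rot: [-0.0, 0.776, 0.631, 0.0]
ft_force: [-0.2, -0.3, -0.1]
width: 0.997
gripper_force: 0.2
5.25 [5.417e-01 8.360e-02 3.000e-04] x [0.203 0.979 0.   ] y [ 0.979 -0.203  0.   ] z [ 0.  0. -1.] F [-0.18 -0.26 -0.13] T [-0.1   0.02 -0.03] w 0.997 0.2150067826732993
t: 6.25
eef_pos: [0.547, 0.109, 0.0003]
tcp_rot: [-0.0, 0.776, 0.631, 0.0]
ft_force: [0.2, -1.5, 0.6]
width: 0.992
gripper_force: 0.4
6.25 [5.47e-01 1.09e-01 3.00e-04] x [0.203 0.979 0.   ] y [ 0.979 -0.203 -0.   ] z [-0.  0. -1.] F [ 0.23 -1.46  0.62] T [-0.09  0.01 -0.02] w 0.992 0.41134891100227833
tcp bs x -0.20033564912638924
```

```bash
cat >> h.py <<'E'
def pin(img,s):
    b,g,r=[img[:,:,i].astype(int) for i in range(3)]
    m=(b>60)&(b>1.5*r)&(b>1.35*g)
    P=[]
    for u in list(range(100,181,10))+list(range(440,521,10)):
        v=np.where(m[:,u])[0]
        if len(v)>20: P.append(at("wrist",u,(v[0]+v[-1])/2,.0225,s)[:2])
    P=np.array(P); k=np.polyfit(P[:,0],P[:,1],1); t=np.array(s["eef_pos"])[:2]
    n=np.array([-k[0],1])/np.hypot(k[0],1)
    print("pin dir",np.degrees(np.arctan(k[0])),"dist tcp->axis",(np.array([0,k[1]])-t)@n,len(P))
    us=np.where(m.sum(0)>20)[0]; print("cols",us[0],us[-1])
E
python3 - <<'E'
from h import *
s=sensors.sense(); pin(cv2.imread("pics/w3.png"),s)
E
python3 -m jog '[{"dx":0.002,"dy":0,"dz":0,"ax":0,"ay":0,"az":0},{"dx":0.002,"dy":0,"dz":0,"ax":0,"ay":0,"az":0},{"dx":0.002,"dy":0,"dz":0,"ax":0,"ay":0,"az":0},{"dx":0.002,"dy":0,"dz":0,"ax":0,"ay":0,"az":0},{"dx":0.002,"dy":0,"dz":0,"ax":0,"ay":0,"az":0},{"dx":0.002,"dy":0,"dz":0,"ax":0,"ay":0,"az":0},{"dx":0.002,"dy":0,"dz":0,"ax":0,"ay":0,"az":0},{"dx":0.002,"dy":0,"dz":0,"ax":0,"ay":0,"az":0},{"dx":0.002,"dy":0,"dz":0,"ax":0,"ay":0,"az":0},{"dx":0.002,"dy":0,"dz":0,"ax":0,"ay":0,"az":0},{"dx":0.0015,"dy":0,"dz":0,"ax":0,"ay":0,"az":0},{"dx":0.001,"dy":0,"dz":0,"ax":0,"ay":0,"az":0}]'
python3 - <<'E'
from h import *
s=st(); t=np.array(s["eef_pos"])[:2]-[.57585,.3076]; print("tcp bs x",t@[.205,.979]); a=camera("wrist"); pin(a,s)
cv2.imwrite("pics/w4.png",a)
E
```

```text
pin dir -15.096498701606125 dist tcp->axis 0.03591757010833497 18
cols 18 616
t: 7.35
eef_pos: [0.5515, 0.1311, 0.0003]
tcp_rot: [-0.0, 0.776, 0.631, 0.0]
ft_force: [0.2, -0.6, -0.4]
width: 0.995
gripper_force: 0.1
7.35 [5.515e-01 1.311e-01 3.000e-04] x [0.203 0.979 0.   ] y [ 0.979 -0.203 -0.   ] z [-0.  0. -1.] F [ 0.18 -0.61 -0.37] T [-0.06  0.03 -0.01] w 0.995 0.10711985640227795
tcp bs x -0.1777681663440788
pin dir -15.097797751263201 dist tcp->axis 0.03513912297987911 18
cols 22 619
```

View pics/w4.png

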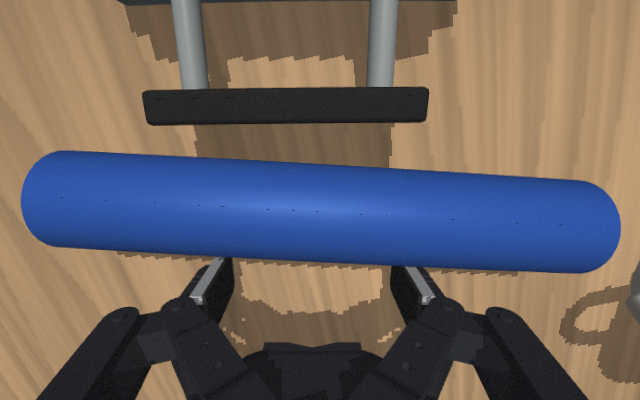

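The pad appears square to the tool, its front edge running from (150,125) to (425,121). The pin is still skewed about 3.5 degrees with its right end nearer the tool, and it is close to the pad.

```bash
python3 - <<'E'
from h import *
s=sensors.sense(); s["eef_pos"]=[.5515,.1311,.0003]
r,t=pose(s)
for u,v in[(150,125),(425,121),(143,92),(428,88)]:
    print([np.round(r.inv().apply(at("wrist",u,v,z,s)-t),4) for z in(.043,)])
E
```

```text
[array([ 0.0754, -0.057 , -0.0427])]
[array([ 0.0765,  0.0396, -0.0427])]
[array([ 0.0863, -0.0575, -0.0427])]
[array([ 0.0873,  0.0394, -0.0427])]
```

```bash
python3 -m jog '[{"dx":0.001,"dy":0,"dz":0,"ax":0,"ay":0,"az":-0.1},{"dx":0.0015,"dy":0,"dz":0,"ax":0,"ay":0,"az":-0.1},{"dx":0.0015,"dy":0,"dz":0,"ax":0,"ay":0,"az":-0.1},{"dx":0.0015,"dy":0,"dz":0,"ax":0,"ay":0,"az":-0.1},{"dx":0.0015,"dy":0,"dz":0,"ax":0,"ay":0,"az":-0.1},{"dx":0.0015,"dy":0,"dz":0,"ax":0,"ay":0,"az":-0.1},{"dx":0.0015,"dy":0,"dz":0,"ax":0,"ay":0,"az":-0.1},{"dx":0.0015,"dy":0,"dz":0,"ax":0,"ay":0,"az":0},{"dx":0.0015,"dy":0,"dz":0,"ax":0,"ay":0,"az":0},{"dx":0.001,"dy":0,"dz":0,"ax":0,"ay":0,"az":0},{"dx":0.001,"dy":0,"dz":0,"ax":0,"ay":0,"az":0},{"dx":0.001,"dy":0,"dz":0,"ax":0,"ay":0,"az":0}]'
python3 - <<'E'
from h import *
s=st(); a=camera("wrist"); pin(a,s); cv2.imwrite("pics/w5.png",a); st()
E
python3 -m jog '[{"dx":0.001,"dy":0,"dz":0,"ax":0,"ay":0,"az":0},{"dx":0.001,"dy":0,"dz":0,"ax":0,"ay":0,"az":0},{"dx":0.001,"dy":0,"dz":0,"ax":0,"ay":0,"az":0},{"dx":0.0005,"dy":0,"dz":0,"ax":0,"ay":0,"az":0}]'
python3 - <<'E'
from h import *
s=st(); a=camera("wrist"); pin(a,s); cv2.imwrite("pics/w6.png",a); st()
E
```

```text
t: 8.4
eef_pos: [0.5547, 0.1465, 0.0003]
tcp_rot: [0.0, 0.772, 0.636, -0.0]
ft_force: [-0.1, -1.0, 1.1]
width: 0.993
gripper_force: 0.7
8.4 [5.547e-01 1.465e-01 3.000e-04] x [ 0.191  0.982 -0.   ] y [ 0.982 -0.191  0.   ] z [ 0. -0. -1.] F [-0.13 -0.97  1.12] T [-0.31 -0.05 -0.07] w 0.993 0.7420535199344158
pin dir -13.996336241178783 dist tcp->axis 0.03447246011885911 18
cols 25 621
8.45 [5.547e-01 1.467e-01 3.000e-04] x [ 0.191  0.982 -0.   ] y [ 0.982 -0.191  0.   ] z [ 0. -0. -1.] F [-0.23 -0.68  0.1 ] T [-0.22 -0.05 -0.05] w 0.997 0.538952462375164
t: 8.78
eef_pos: [0.5554, 0.1501, 0.0003]
tcp_rot: [0.0, 0.772, 0.636, 0.0]
ft_force: [0.6, -2.2, 0.7]
width: 0.998
gripper_force: 0.8
8.78 [5.554e-01 1.501e-01 3.000e-04] x [0.191 0.982 0.   ] y [ 0.982 -0.191  0.   ] z [ 0.  0. -1.] F [ 0.64 -2.23  0.69] T [-0.33 -0.03 -0.07] w 0.998 0.7679891958832741
pin dir -12.025352953362836 dist tcp->axis 0.0327675997961968 18
cols 29 623
8.83 [5.554e-01 1.502e-01 3.000e-04] x [0.191 0.982 0.   ] y [ 0.982 -0.191  0.   ] z [ 0.  0. -1.] F [-0.08 -0.98  0.39] T [-0.21 -0.06 -0.07] w 0.997 0.5574384145438671
```

```bash
python3 -m jog '[{"dx":0.0005,"dy":0,"dz":0,"ax":0,"ay":0,"az":0},{"dx":0.0005,"dy":0,"dz":0,"ax":0,"ay":0,"az":0},{"dx":0.0005,"dy":0,"dz":0,"ax":0,"ay":0,"az":0},{"dx":0.0005,"dy":0,"dz":0,"ax":0,"ay":0,"az":0},{"dx":0,"dy":0,"dz":0,"ax":0,"ay":0,"az":0}]'
python3 - <<'E'
from h import *
s=st(); a=camera("wrist"); pin(a,s)
for i in range(2): camera("wrist"); st()
E
```

```text
t: 9.25
eef_pos: [0.5557, 0.152, 0.0003]
tcp_rot: [0.0, 0.772, 0.636, 0.0]
ft_force: [0.1, -1.6, 0.6]
width: 0.995
gripper_force: 0.8
9.25 [5.557e-01 1.520e-01 3.000e-04] x [ 0.191  0.982 -0.   ] y [ 0.982 -0.191  0.   ] z [ 0. -0. -1.] F [ 0.06 -1.6   0.61] T [-0.29 -0.09 -0.06] w 0.995 0.808846615254879
pin dir -11.008818210559415 dist tcp->axis 0.03191163060270371 18
cols 30 624
9.35 [5.557e-01 1.520e-01 3.000e-04] x [0.191 0.982 0.   ] y [ 0.982 -0.191 -0.   ] z [-0.  0. -1.] F [ 0.19 -1.17  0.21] T [-0.26 -0.09 -0.12] w 0.994 0.7389442808926105
9.4 [5.557e-01 1.520e-01 3.000e-04] x [0.191 0.982 0.   ] y [ 0.982 -0.191 -0.   ] z [-0.  0. -1.] F [ 0.14 -1.26  0.19] T [-0.24 -0.02 -0.04] w 0.99 0.7129789888858795
```

```bash
python3 -m jog '[{"dx":0.0005,"dy":0,"dz":0,"ax":0,"ay":0,"az":0},{"dx":0.0005,"dy":0,"dz":0,"ax":0,"ay":0,"az":0},{"dx":0.0005,"dy":0,"dz":0,"ax":0,"ay":0,"az":0},{"dx":0.0005,"dy":0,"dz":0,"ax":0,"ay":0,"az":0},{"dx":0,"dy":0,"dz":0,"ax":0,"ay":0,"az":0}]'
python3 - <<'E'
from h import *
s=st(); a=camera("wrist"); pin(a,s)
for i in range(2): camera("wrist"); st()
E
python3 -m jog '[{"dx":0.0005,"dy":0,"dz":0,"ax":0,"ay":0,"az":0},{"dx":0.0005,"dy":0,"dz":0,"ax":0,"ay":0,"az":0},{"dx":0,"dy":0,"dz":0,"ax":0,"ay":0,"az":0}]'
python3 - <<'E'
from h import *
for i in range(3): camera("wrist"); st()
E
```

```text
t: 9.82
eef_pos: [0.556, 0.1537, 0.0003]
tcp_rot: [0.0, 0.772, 0.636, -0.0]
ft_force: [-1.3, -4.5, 1.5]
width: 0.996
gripper_force: 2.4
9.82 [5.560e-01 1.537e-01 3.000e-04] x [ 0.191  0.982 -0.001] y [ 0.982 -0.191  0.   ] z [-0.    -0.001 -1.   ] F [-1.26 -4.48  1.52] T [-0.96 -0.05 -0.17] w 0.996 2.430999744683504
pin dir -10.877300546184898 dist tcp->axis 0.03173783968554816 18
cols 30 624
9.92 [5.560e-01 1.537e-01 3.000e-04] x [ 0.191  0.982 -0.001] y [ 0.982 -0.191  0.   ] z [-0.    -0.001 -1.   ] F [ 0.26 -4.26  1.82] T [-0.92  0.07 -0.11] w 0.998 2.5571488961577415
9.97 [5.561e-01 1.537e-01 3.000e-04] x [ 0.191  0.982 -0.   ] y [ 0.982 -0.191  0.   ] z [-0. -0. -1.] F [-1.81 -5.23  2.05] T [-0.95 -0.   -0.13] w 0.993 2.5381688587367535
t: 10.22
eef_pos: [0.5562, 0.1545, 0.0003]
tcp_rot: [0.0, 0.772, 0.636, -0.0]
ft_force: [-0.3, -6.1, 1.4]
width: 0.995
gripper_force: 3.1
10.27 [5.562e-01 1.545e-01 3.000e-04] x [ 0.192  0.981 -0.001] y [ 0.981 -0.192 -0.   ] z [-0.    -0.001 -1.   ] F [-0.29 -5.55  1.43] T [-1.12  0.07 -0.17] w 0.993 3.0488675460219383
10.32 [5.562e-01 1.545e-01 3.000e-04] x [ 0.192  0.981 -0.001] y [ 0.981 -0.192 -0.   ] z [-0.    -0.001 -1.   ] F [-0.73 -6.43  2.43] T [-1.12  0.07 -0.09] w 0.994 3.029744513332844
10.37 [5.562e-01 1.545e-01 3.000e-04] x [ 0.192  0.981 -0.001] y [ 0.981 -0.192 -0.   ] z [-0.    -0.001 -1.   ] F [-0.7  -6.17  1.17] T [-1.15  0.08 -0.13] w 0.998 3.0216032825410366
```

```bash
python3 -m jog '[{"dx":0.0005,"dy":0,"dz":0,"ax":0,"ay":0,"az":0},{"dx":0.0005,"dy":0,"dz":0,"ax":0,"ay":0,"az":0},{"dx":0,"dy":0,"dz":0,"ax":0,"ay":0,"az":0},{"dx":0,"dy":0,"dz":0,"ax":0,"ay":0,"az":0}]'
python3 - <<'E'
from h import *
for i in range(3): camera("wrist"); st()
E
python3 -m jog '[{"dx":0,"dy":0,"dz":0,"ax":0,"ay":0,"az":0},{"dx":0,"dy":0,"dz":0,"ax":0,"ay":0,"az":0},{"dx":0,"dy":0,"dz":0,"ax":0,"ay":0,"az":0},{"dx":0,"dy":0,"dz":0,"ax":0,"ay":0,"az":0},{"dx":0,"dy":0,"dz":0,"ax":0,"ay":0,"az":0},{"dx":0,"dy":0,"dz":0,"ax":0,"ay":0,"az":0},{"dx":0,"dy":0,"dz":0,"ax":0,"ay":0,"az":0},{"dx":0,"dy":0,"dz":0,"ax":0,"ay":0,"az":0},{"dx":0,"dy":0,"dz":0,"ax":0,"ay":0,"az":0},{"dx":0,"dy":0,"dz":0,"ax":0,"ay":0,"az":0},{"dx":0,"dy":0,"dz":0,"ax":0,"ay":0,"az":0},{"dx":0,"dy":0,"dz":0,"ax":0,"ay":0,"az":0}]'
```

```text
t: 10.7
eef_pos: [0.5563, 0.1552, 0.0003]
tcp_rot: [0.0, 0.772, 0.636, -0.001]
ft_force: [-1.1, -7.0, 2.4]
width: 0.993
gripper_force: 3.7
10.75 [5.563e-01 1.552e-01 3.000e-04] x [ 0.192  0.981 -0.001] y [ 0.981 -0.192 -0.   ] z [-0.    -0.001 -1.   ] F [-1.06 -7.17  3.15] T [-1.36  0.06 -0.15] w 0.998 3.6664285138249397
10.8 [5.563e-01 1.552e-01 3.000e-04] x [ 0.192  0.981 -0.001] y [ 0.981 -0.192 -0.   ] z [-0.    -0.001 -1.   ] F [-1.61 -7.02  2.79] T [-1.36  0.07 -0.17] w 1.0 3.661782927811146
10.85 [5.563e-01 1.552e-01 3.000e-04] x [ 0.192  0.981 -0.001] y [ 0.981 -0.192 -0.   ] z [-0.    -0.001 -1.   ] F [-0.49 -7.93  1.53] T [-1.41  0.06 -0.18] w 0.995 3.6593250185251236
t: 11.85
eef_pos: [0.5563, 0.1552, 0.0003]
tcp_rot: [0.0, 0.772, 0.636, -0.001]
ft_force: [-1.0, -7.1, 2.3]
width: 0.995
gripper_force: 3.7
```

```bash
python3 -m jog '[{"dx":-0.0005,"dy":0,"dz":0,"ax":0,"ay":0,"az":0},{"dx":-0.0005,"dy":0,"dz":0,"ax":0,"ay":0,"az":0},{"dx":-0.0005,"dy":0,"dz":0,"ax":0,"ay":0,"az":0},{"dx":-0.0005,"dy":0,"dz":0,"ax":0,"ay":0,"az":0},{"dx":-0.0005,"dy":0,"dz":0,"ax":0,"ay":0,"az":0},{"dx":-0.0005,"dy":0,"dz":0,"ax":0,"ay":0,"az":0},{"dx":-0.0005,"dy":0,"dz":0,"ax":0,"ay":0,"az":0},{"dx":-0.0004,"dy":0,"dz":0,"ax":0,"ay":0,"az":0},{"dx":-0.0003,"dy":0,"dz":0,"ax":0,"ay":0,"az":0},{"dx":-0.0003,"dy":0,"dz":0,"ax":0,"ay":0,"az":0},{"dx":-0.0002,"dy":0,"dz":0,"ax":0,"ay":0,"az":0},{"dx":0,"dy":0,"dz":0,"ax":0,"ay":0,"az":0}]'
python3 - <<'E'
from h import *
s=st(); pin(camera("wrist"),s)
for i in range(2): camera("wrist"); st()
E
```

```text
t: 12.85
eef_pos: [0.5556, 0.1514, 0.0004]
tcp_rot: [-0.0, 0.772, 0.636, 0.0]
ft_force: [0.1, 0.3, -0.8]
width: 0.995
gripper_force: 0.0
12.85 [5.556e-01 1.514e-01 4.000e-04] x [0.191 0.982 0.   ] y [ 0.982 -0.191  0.   ] z [ 0.  0. -1.] F [ 0.13  0.31 -0.79] T [0.01 0.04 0.02] w 0.995 0.018758231308311224
pin dir -10.938761242528523 dist tcp->axis 0.03203847063195676 18
cols 30 623
12.95 [5.556e-01 1.514e-01 3.000e-04] x [0.191 0.982 0.   ] y [ 0.982 -0.191  0.   ] z [ 0.  0. -1.] F [ 0.28 -0.28  0.78] T [-0.01 -0.01  0.  ] w 0.996 0.006435389077523723
13.0 [5.556e-01 1.514e-01 3.000e-04] x [0.191 0.982 0.   ] y [ 0.982 -0.191  0.   ] z [ 0.  0. -1.] F [-0.26  0.12  0.55] T [-0.01  0.05 -0.  ] w 0.996 0.0011395663386792876
```

```bash
python3 -m jog '[{"dx":-0.006,"dy":0,"dz":0,"ax":0,"ay":0,"az":0},{"dx":-0.014,"dy":0,"dz":0,"ax":0,"ay":0,"az":0},{"dx":-0.02,"dy":0,"dz":-0.035,"ax":0,"ay":0,"az":0},{"dx":-0.02,"dy":0,"dz":-0.035,"ax":0,"ay":0,"az":0},{"dx":-0.02,"dy":0,"dz":-0.035,"ax":0,"ay":0,"az":0},{"dx":-0.0388,"dy":0.0029,"dz":-0.007,"ax":0,"ay":0,"az":0},{"dx":-0.0388,"dy":0.0029,"dz":-0.007,"ax":0,"ay":0,"az":0},{"dx":-0.0388,"dy":0.0029,"dz":-0.007,"ax":0,"ay":0,"az":0},{"dx":-0.0388,"dy":0.0029,"dz":-0.007,"ax":0,"ay":0,"az":0},{"dx":-0.0388,"dy":0.0029,"dz":-0.007,"ax":0,"ay":0,"az":0},{"dx":-0.0388,"dy":0.0029,"dz":0,"ax":0,"ay":0,"az":0},{"dx":-0.0388,"dy":0.0029,"dz":0,"ax":0,"ay":0,"az":0}]'
python3 -m jog '[{"dx":-0.0388,"dy":0.0029,"dz":0,"ax":0,"ay":0,"az":0},{"dx":-0.0388,"dy":0.0029,"dz":0,"ax":0,"ay":0,"az":0},{"dx":-0.0388,"dy":0.0029,"dz":0,"ax":0,"ay":0,"az":0},{"dx":0,"dy":0,"dz":0,"ax":0,"ay":0,"az":-7},{"dx":0,"dy":0,"dz":0,"ax":0,"ay":0,"az":-7},{"dx":0,"dy":0,"dz":0,"ax":0,"ay":0,"az":0},{"dx":0,"dy":0,"dz":0,"ax":0,"ay":0,"az":0}]'
python3 - <<'E'
from h import *
s=st(); a=camera("wrist"); cv2.imwrite("pics/w7.png",a)
E
```

```text
t: 14.0
eef_pos: [0.5071, -0.2005, 0.141]
tcp_rot: [0.001, 0.772, 0.636, 0.0]
ft_force: [0.4, -0.1, -0.5]
width: 0.998
gripper_force: 0.0
t: 14.58
eef_pos: [0.4938, -0.3142, 0.1402]
tcp_rot: [-0.0, 0.69, 0.724, -0.0]
ft_force: [0.2, -0.2, -0.6]
width: 0.995
gripper_force: 0.0
14.58 [ 0.4938 -0.3142  0.1402] x [-0.047  0.999  0.   ] y [ 0.999  0.047 -0.   ] z [-0.  0. -1.] F [ 0.23 -0.22 -0.61] T [ 0.05 -0.01  0.01] w 0.995 0.0
```

View pics/w7.png

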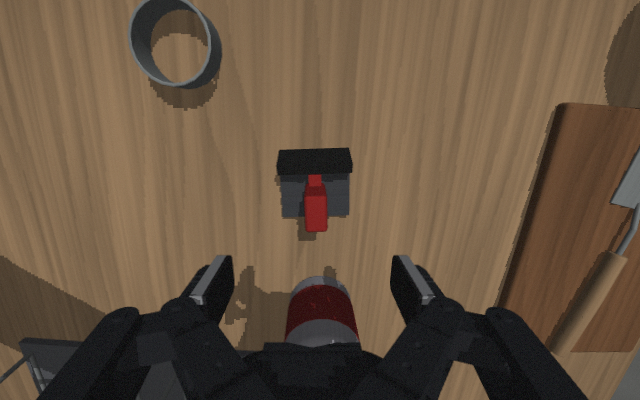

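The wrist view shows the chock below and ahead of the fingers: the handle is at (316,210), the foot's rear corners at (282,217) and (349,214), and the nose at (315,160). It looks square to the tool.

```bash
python3 - <<'E'
from h import *
s=st(); r,t=pose(s)
L=lambda u,v,z: print((u,v,z),np.round(r.inv().apply(at("wrist",u,v,z,s)-t),4)[:2])
L(282,217,.012);L(349,214,.012);L(280,173,.012)
for v in(200,208,231): L(307,v,.07);L(327,v,.07)
a=cv2.imread("pics/w7.png").astype(int); m=(a[:,:,2]>90)&(a[:,:,2]>2.5*a[:,:,1])
for v in range(172,240,4):
    u=np.where(m[v,280:360])[0]+280
    if len(u): print(v,u[0],u[-1],a[v,(u[0]+u[-1])//2])
E
```

```text
14.63 [ 0.494  -0.3138  0.1404] x [-0.047  0.999 -0.   ] y [ 0.999  0.047 -0.   ] z [-0. -0. -1.] F [0.26 0.14 0.2 ] T [-0.02  0.05 -0.  ] w 0.994 0.0
(282, 217, 0.012) [-0.0249 -0.0316]
(349, 214, 0.012) [-0.0216  0.0387]
(280, 173, 0.012) [ 0.0221 -0.032 ]
(307, 200, 0.07) [ 0.012  -0.0042]
(327, 200, 0.07) [0.0121 0.0121]
(307, 208, 0.07) [ 0.0052 -0.0042]
(327, 208, 0.07) [0.0052 0.0121]
(307, 231, 0.07) [-0.0153 -0.0043]
(327, 231, 0.07) [-0.0153  0.0126]
176 308 320 [ 36  36 130]
180 309 320 [ 34  35 129]
184 309 321 [ 36  37 130]
188 308 321 [24 25 90]
192 308 322 [25 25 90]
196 306 325 [ 33  34 120]
200 305 326 [ 35  36 131]
204 305 326 [ 41  41 134]
208 305 326 [ 35  38 131]
212 305 326 [ 33  35 129]
216 305 326 [ 37  42 131]
220 305 326 [ 37  37 131]
224 306 326 [ 35  38 130]
228 306 326 [ 35  36 129]
```

```bash
python3 -m jog '[{"dx":-0.002,"dy":0.0033,"dz":0.004,"ax":0,"ay":0,"az":-1.5},{"dx":0,"dy":0,"dz":0.014,"ax":0,"ay":0,"az":0},{"dx":0,"dy":0,"dz":0.014,"ax":0,"ay":0,"az":0},{"dx":0,"dy":0,"dz":0.014,"ax":0,"ay":0,"az":0},{"dx":0,"dy":0,"dz":0.014,"ax":0,"ay":0,"az":0},{"dx":0,"dy":0,"dz":0.014,"ax":0,"ay":0,"az":0},{"dx":0,"dy":0,"dz":0.014,"ax":0,"ay":0,"az":0},{"dx":0,"dy":0,"dz":0.014,"ax":0,"ay":0,"az":0},{"dx":0,"dy":0,"dz":0.01,"ax":0,"ay":0,"az":0},{"dx":0,"dy":0,"dz":0.006,"ax":0,"ay":0,"az":0},{"dx":0,"dy":0,"dz":0,"ax":0,"ay":0,"az":0}]'
python3 -m jog '[{"dx":0,"dy":0,"dz":0,"ax":0,"ay":0,"az":0},{"dx":0,"dy":0,"dz":0,"ax":0,"ay":0,"az":0},{"dx":0,"dy":0,"dz":0,"ax":0,"ay":0,"az":0},{"dx":0,"dy":0,"dz":0,"ax":0,"ay":0,"az":0},{"dx":0,"dy":0,"dz":0,"ax":0,"ay":0,"az":0},{"dx":0,"dy":0,"dz":0,"ax":0,"ay":0,"az":0},{"dx":0,"dy":0,"dz":0,"ax":0,"ay":0,"az":0},{"dx":0,"dy":0,"dz":0,"ax":0,"ay":0,"az":0},{"dx":0,"dy":0,"dz":0,"ax":0,"ay":0,"az":0},{"dx":0,"dy":0,"dz":0,"ax":0,"ay":0,"az":0}]' 0.01
python3 - <<'E'
from h import *
st(); cv2.imwrite("pics/w8.png",camera("wrist")); st()
E
```

```text
t: 15.55
eef_pos: [0.4974, -0.3149, 0.0211]
tcp_rot: [-0.001, 0.679, 0.734, -0.0]
ft_force: [0.2, -0.6, 0.3]
width: 0.997
gripper_force: 0.0
t: 16.38
eef_pos: [0.4981, -0.3157, 0.0228]
tcp_rot: [0.0, 0.679, 0.734, -0.0]
ft_force: [-0.7, 0.1, 5.6]
width: 0.226
gripper_force: 60.1
16.38 [ 0.4981 -0.3157  0.0228] x [-0.078  0.997 -0.001] y [0.997 0.078 0.001] z [ 0.001 -0.001 -1.   ] F [-0.71  0.1   5.64] T [-0.02  0.29  0.03] w 0.226 60.07098734378815
16.43 [ 0.4981 -0.3157  0.0228] x [-0.078  0.997 -0.001] y [0.997 0.078 0.001] z [ 0.001 -0.001 -1.   ] F [-0.74 -0.8   5.84] T [-0.02  0.29  0.03] w 0.228 60.0716632604599
```

```bash
python3 -m jog '[{"dx":0,"dy":0,"dz":-0.001,"ax":0,"ay":0,"az":0},{"dx":0,"dy":0,"dz":-0.001,"ax":0,"ay":0,"az":0},{"dx":0,"dy":0,"dz":-0.001,"ax":0,"ay":0,"az":0},{"dx":0,"dy":0,"dz":-0.001,"ax":0,"ay":0,"az":0},{"dx":0,"dy":0,"dz":0,"ax":0,"ay":0,"az":0}]'
python3 - <<'E'
from h import *
s=st(); camera("wrist"); st()
t=np.array([.5445,.0944]); p=np.array(s["eef_pos"])[:2]; r,_=pose(s); x=r.apply([1,0,0])
print("yaw",np.degrees(np.arctan2(x[1],x[0])), "delta tool",r.inv().apply(np.r_[t-p,0]))
E
```

```text
t: 16.85
eef_pos: [0.4978, -0.3153, 0.026]
tcp_rot: [-0.0, 0.679, 0.734, -0.0]
ft_force: [0.4, -0.8, -4.5]
width: 0.226
gripper_force: 58.9
16.85 [ 0.4978 -0.3153  0.026 ] x [-0.078  0.997  0.   ] y [ 0.997  0.078 -0.   ] z [-0.  0. -1.] F [ 0.4  -0.75 -4.51] T [-0.06 -0.01 -0.  ] w 0.226 58.9297217130661
16.9 [ 0.4979 -0.3154  0.0261] x [-0.078  0.997  0.   ] y [ 0.997  0.078 -0.   ] z [-0.  0. -1.] F [ 0.39 -0.57 -4.38] T [-0.04  0.05  0.02] w 0.223 58.92948031425476
yaw 94.47843782517648 delta tool [4.04810697e-01 7.85438711e-02 1.31010784e-04]
```

```bash
python3 -m jog '[{"dx":0.02,"dy":0.0039,"dz":0,"ax":0,"ay":0,"az":0},{"dx":0.035,"dy":0.0068,"dz":0,"ax":0,"ay":0,"az":0},{"dx":0.04,"dy":0.0078,"dz":0,"ax":0,"ay":0,"az":0},{"dx":0.04,"dy":0.0078,"dz":0,"ax":0,"ay":0,"az":0},{"dx":0.04,"dy":0.0078,"dz":0,"ax":0,"ay":0,"az":0},{"dx":0.04,"dy":0.0078,"dz":0,"ax":0,"ay":0,"az":0},{"dx":0.04,"dy":0.0078,"dz":0,"ax":0,"ay":0,"az":0},{"dx":0.04,"dy":0.0078,"dz":0,"ax":0,"ay":0,"az":0},{"dx":0.04,"dy":0.0078,"dz":0,"ax":0,"ay":0,"az":0},{"dx":0.035,"dy":0.0068,"dz":0,"ax":0,"ay":0,"az":0},{"dx":0.025,"dy":0.0048,"dz":0,"ax":0,"ay":0,"az":0},{"dx":0.01,"dy":0.0019,"dz":0,"ax":0,"ay":0,"az":0}]'
python3 -m jog '[{"dx":0,"dy":0,"dz":0,"ax":0,"ay":0,"az":3},{"dx":0,"dy":0,"dz":0,"ax":0,"ay":0,"az":5},{"dx":0,"dy":0,"dz":0,"ax":0,"ay":0,"az":5},{"dx":0,"dy":0,"dz":0,"ax":0,"ay":0,"az":2.5},{"dx":0,"dy":0,"dz":0.001,"ax":0,"ay":0,"az":0},{"dx":0,"dy":0,"dz":0.001,"ax":0,"ay":0,"az":0},{"dx":0,"dy":0,"dz":0.001,"ax":0,"ay":0,"az":0},{"dx":0,"dy":0,"dz":0,"ax":0,"ay":0,"az":0}]'
python3 - <<'E'
from h import *
s=st(); a=camera("wrist"); cv2.imwrite("pics/w9.png",a); st()
t=np.array([.5493,.119]); p=np.array(s["eef_pos"])[:2]; r,_=pose(s); x=r.apply([1,0,0])
print("yaw",np.degrees(np.arctan2(x[1],x[0])), "delta tool",r.inv().apply(np.r_[t-p,0])); pin(a,s)
E
```

```text
t: 17.9
eef_pos: [0.5449, 0.0979, 0.0262]
tcp_rot: [-0.0, 0.678, 0.735, 0.0]
ft_force: [-0.3, 0.2, -4.5]
width: 0.225
gripper_force: 59.1
t: 18.57
eef_pos: [0.5447, 0.0942, 0.023]
tcp_rot: [-0.0, 0.771, 0.636, -0.0]
ft_force: [-1.1, 0.3, -5.4]
width: 0.229
gripper_force: 59.3
18.57 [0.5447 0.0942 0.023 ] x [ 0.19   0.982 -0.   ] y [ 0.982 -0.19  -0.   ] z [-0. -0. -1.] F [-1.08  0.33 -5.36] T [-0.07  0.07  0.06] w 0.229 59.26536977291107
18.62 [0.5448 0.0943 0.0231] x [ 0.19   0.982 -0.   ] y [ 0.982 -0.19  -0.   ] z [-0. -0. -1.] F [-0.91 -0.28 -5.01] T [-0.04 -0.02  0.04] w 0.224 59.26503002643585
yaw 79.03151947074973 delta tool [ 2.51881990e-02 -2.33550688e-04 -5.54825278e-06]
pin dir -11.209163673069295 dist tcp->axis 0.09219493666719412 18
cols 40 612
```

View pics/w9.png

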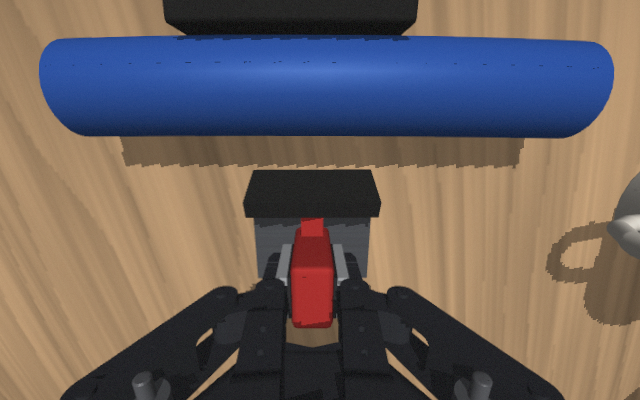

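The pin sits square at the pad, and the chock is centred and square behind it with about a 27 mm gap between touch points.

```bash
python3 -m jog '[{"dx":0.001,"dy":0,"dz":0,"ax":0,"ay":0,"az":0},{"dx":0.002,"dy":0,"dz":0,"ax":0,"ay":0,"az":0},{"dx":0.0025,"dy":0,"dz":0,"ax":0,"ay":0,"az":0},{"dx":0.0025,"dy":0,"dz":0,"ax":0,"ay":0,"az":0},{"dx":0.0025,"dy":0,"dz":0,"ax":0,"ay":0,"az":0},{"dx":0.0025,"dy":0,"dz":0,"ax":0,"ay":0,"az":0},{"dx":0.0015,"dy":0,"dz":0,"ax":0,"ay":0,"az":0},{"dx":0.0005,"dy":0,"dz":0.0002,"ax":0,"ay":0,"az":0},{"dx":0,"dy":0,"dz":0.0002,"ax":0,"ay":0,"az":0},{"dx":0,"dy":0,"dz":0.0002,"ax":0,"ay":0,"az":0},{"dx":0,"dy":0,"dz":0,"ax":0,"ay":0,"az":0}]'
python3 - <<'E'
from h import *
for i in range(3): st();camera("wrist")
E
python3 -m jog '[{"dx":0,"dy":0,"dz":0.0002,"ax":0,"ay":0,"az":0},{"dx":0,"dy":0,"dz":0.0002,"ax":0,"ay":0,"az":0},{"dx":0,"dy":0,"dz":0,"ax":0,"ay":0,"az":0}]'
python3 - <<'E'
from h import *
for i in range(3): st();camera("wrist")
E
```

```text
t: 19.53
eef_pos: [0.5478, 0.1093, 0.0228]
tcp_rot: [-0.0, 0.772, 0.636, 0.0]
ft_force: [-0.2, 0.9, -3.3]
width: 0.225
gripper_force: 59.4
19.53 [0.5478 0.1093 0.0228] x [0.191 0.982 0.   ] y [ 0.982 -0.191  0.   ] z [ 0.  0. -1.] F [-0.24  0.94 -3.26] T [ 0.22  0.07 -0.03] w 0.225 59.39519941806793
19.58 [0.5478 0.1092 0.0228] x [0.191 0.982 0.   ] y [ 0.982 -0.191  0.   ] z [ 0.  0. -1.] F [-0.76  1.69 -3.52] T [0.09 0.09 0.01] w 0.225 59.39693748950958
19.63 [0.5478 0.1092 0.0229] x [0.191 0.982 0.   ] y [ 0.982 -0.191  0.   ] z [ 0.  0. -1.] F [ 0.02  1.05 -1.72] T [ 0.14  0.05 -0.02] w 0.229 59.40759301185608
t: 19.93
eef_pos: [0.5479, 0.1092, 0.0229]
tcp_rot: [0.0, 0.772, 0.636, 0.0]
ft_force: [-3.2, 0.8, 2.8]
width: 0.229
gripper_force: 60.2
19.93 [0.5479 0.1092 0.0229] x [0.191 0.982 0.   ] y [ 0.982 -0.191  0.   ] z [ 0.001  0.    -1.   ] F [-3.21  0.8   2.8 ] T [ 0.03  0.65 -0.05] w 0.229 60.228522419929504
19.98 [0.5479 0.1092 0.0228] x [0.191 0.982 0.   ] y [ 0.982 -0.191  0.   ] z [ 0.001  0.    -1.   ] F [-3.14  1.18  5.03] T [0.07 0.66 0.04] w 0.224 60.296990275382996
20.03 [0.5478 0.1092 0.0228] x [0.191 0.982 0.   ] y [ 0.982 -0.191  0.   ] z [ 0.  0. -1.] F [-4.09 -0.52  5.84] T [0.03 0.75 0.03] w 0.225 60.360408425331116
```

```bash
python3 -m jog '[{"dx":0,"dy":0,"dz":-0.0003,"ax":0,"ay":0,"az":0},{"dx":0.001,"dy":0,"dz":0,"ax":0,"ay":0,"az":0},{"dx":0.001,"dy":0,"dz":0,"ax":0,"ay":0,"az":0},{"dx":0.001,"dy":0,"dz":0,"ax":0,"ay":0,"az":0},{"dx":0.001,"dy":0,"dz":0,"ax":0,"ay":0,"az":0},{"dx":0.001,"dy":0,"dz":0,"ax":0,"ay":0,"az":0},{"dx":0.001,"dy":0,"dz":0,"ax":0,"ay":0,"az":0},{"dx":0,"dy":0,"dz":0,"ax":0,"ay":0,"az":0}]'
python3 - <<'E'
from h import *
for i in range(2): st();camera("wrist")
pin(camera("wrist"),st())
E
python3 -m jog '[{"dx":0.0007,"dy":0,"dz":0,"ax":0,"ay":0,"az":0},{"dx":0.0007,"dy":0,"dz":0,"ax":0,"ay":0,"az":0},{"dx":0.0006,"dy":0,"dz":0,"ax":0,"ay":0,"az":0},{"dx":0,"dy":0,"dz":0,"ax":0,"ay":0,"az":0}]'
python3 - <<'E'
from h import *
for i in range(2): st();camera("wrist")
pin(camera("wrist"),st())
E
```

```text
t: 20.75
eef_pos: [0.5493, 0.115, 0.0228]
tcp_rot: [0.0, 0.772, 0.636, 0.0]
ft_force: [0.6, -4.6, 5.5]
width: 0.231
gripper_force: 60.5
20.75 [0.5493 0.115  0.0228] x [ 0.191  0.982 -0.   ] y [ 0.982 -0.191  0.001] z [ 0.001 -0.    -1.   ] F [ 0.58 -4.55  5.49] T [-0.85  0.14 -0.01] w 0.231 60.48878788948059
20.8 [0.5493 0.115  0.0229] x [ 0.191  0.982 -0.   ] y [ 0.982 -0.191  0.001] z [ 0.001 -0.    -1.   ] F [-0.14 -3.66  5.2 ] T [-0.86  0.1   0.05] w 0.226 60.49571871757507
20.9 [0.5493 0.115  0.0228] x [ 0.191  0.982 -0.   ] y [ 0.982 -0.191  0.001] z [ 0.001 -0.    -1.   ] F [-0.84 -4.86  4.65] T [-0.87  0.03  0.01] w 0.225 60.505077838897705
pin dir -11.112414665434155 dist tcp->axis 0.07029505692808624 18
cols 52 596
t: 21.23
eef_pos: [0.5495, 0.1169, 0.0228]
tcp_rot: [0.0, 0.772, 0.636, 0.0]
ft_force: [-0.1, -5.8, 5.7]
width: 0.232
gripper_force: 60.6
21.23 [0.5495 0.1169 0.0228] x [ 0.191  0.982 -0.   ] y [ 0.982 -0.191  0.001] z [ 0.001 -0.    -1.   ] F [-0.13 -5.75  5.67] T [-0.92  0.13  0.01] w 0.232 60.646480321884155
21.28 [0.5496 0.1168 0.0228] x [ 0.191  0.982 -0.   ] y [ 0.982 -0.191  0.001] z [ 0.001 -0.    -1.   ] F [-1.31 -5.99  5.11] T [-0.98  0.19  0.04] w 0.228 60.632489919662476
21.38 [0.5496 0.1168 0.0229] x [ 0.191  0.982 -0.   ] y [ 0.982 -0.191  0.001] z [ 0.001 -0.    -1.   ] F [ 0.36 -4.93  5.61] T [-0.96  0.16 -0.03] w 0.228 60.63148498535156
pin dir -11.196832188359188 dist tcp->axis 0.06837521386519256 18
cols 53 595
```

```bash
python3 -m jog '[{"dx":0.0003,"dy":0,"dz":-0.0003,"ax":0,"ay":0,"az":0},{"dx":0.0004,"dy":0,"dz":0,"ax":0,"ay":0,"az":0},{"dx":0.0004,"dy":0,"dz":0,"ax":0,"ay":0,"az":0},{"dx":0,"dy":0,"dz":0,"ax":0,"ay":0,"az":0}]'
python3 - <<'E'
from h import *
st();camera("wrist");pin(camera("wrist"),st())
E
python3 -m jog '[{"dx":0.0004,"dy":0,"dz":0,"ax":0,"ay":0,"az":0},{"dx":0.0004,"dy":0,"dz":0,"ax":0,"ay":0,"az":0},{"dx":0,"dy":0,"dz":0,"ax":0,"ay":0,"az":0}]'
python3 - <<'E'
from h import *
st();camera("wrist");pin(camera("wrist"),st())
E
python3 -m jog '[{"dx":0.0004,"dy":0,"dz":0,"ax":0,"ay":0,"az":0},{"dx":0.0004,"dy":0,"dz":0,"ax":0,"ay":0,"az":0},{"dx":0,"dy":0,"dz":0,"ax":0,"ay":0,"az":0}]'
python3 - <<'E'
from h import *
st();camera("wrist");pin(camera("wrist"),st())
E
```

```text
t: 21.72
eef_pos: [0.5496, 0.1181, 0.0228]
tcp_rot: [0.0, 0.772, 0.636, -0.0]
ft_force: [-0.1, -4.4, 2.9]
width: 0.227
gripper_force: 60.3
21.72 [0.5496 0.1181 0.0228] x [ 0.191  0.982 -0.   ] y [ 0.982 -0.191  0.   ] z [ 0. -0. -1.] F [-0.1  -4.39  2.92] T [-0.86 -0.01 -0.01] w 0.227 60.28963029384613
21.82 [0.5496 0.1182 0.0229] x [0.191 0.982 0.   ] y [ 0.982 -0.191  0.   ] z [ 0.  0. -1.] F [ 0.81 -4.37  2.45] T [-0.84 -0.07 -0.06] w 0.223 60.257368683815
pin dir -11.171769986709577 dist tcp->axis 0.06704850682622743 18
cols 54 595
t: 22.07
eef_pos: [0.5496, 0.119, 0.0228]
tcp_rot: [-0.0, 0.772, 0.636, -0.0]
ft_force: [-1.2, -3.9, 2.9]
width: 0.228
gripper_force: 60.2
22.07 [0.5496 0.119  0.0228] x [0.191 0.982 0.   ] y [ 0.982 -0.191 -0.   ] z [-0.  0. -1.] F [-1.19 -3.88  2.9 ] T [-0.78 -0.   -0.  ] w 0.228 60.23871302604675
22.17 [0.5496 0.119  0.0228] x [0.191 0.982 0.   ] y [ 0.982 -0.191 -0.   ] z [-0.  0. -1.] F [ 0.15 -4.33  2.7 ] T [-0.79 -0.02 -0.03] w 0.225 60.20797669887543
pin dir -11.187762740152621 dist tcp->axis 0.06626279462541276 18
cols 55 595
t: 22.42
eef_pos: [0.5497, 0.1198, 0.0228]
tcp_rot: [-0.0, 0.772, 0.636, -0.0]
ft_force: [-0.2, -3.6, 2.9]
width: 0.229
gripper_force: 60.3
22.42 [0.5497 0.1198 0.0228] x [0.191 0.982 0.   ] y [ 0.982 -0.191 -0.   ] z [-0.  0. -1.] F [-0.24 -3.62  2.92] T [-0.71  0.05 -0.03] w 0.229 60.259469747543335
22.52 [0.5497 0.1198 0.0228] x [0.191 0.982 0.   ] y [ 0.982 -0.191 -0.   ] z [-0.  0. -1.] F [-1.16 -3.4   2.88] T [-0.66  0.07  0.01] w 0.229 60.232014656066895
pin dir -11.131973883720404 dist tcp->axis 0.06542427437876369 18
cols 56 594
```

```bash
python3 -m jog '[{"dx":0.0004,"dy":0,"dz":0,"ax":0,"ay":0,"az":0},{"dx":0.0004,"dy":0,"dz":0,"ax":0,"ay":0,"az":0},{"dx":0,"dy":0,"dz":0,"ax":0,"ay":0,"az":0}]'
python3 - <<'E'
from h import *
st();camera("wrist");pin(camera("wrist"),st())
E
python3 -m jog '[{"dx":0.0004,"dy":0,"dz":0,"ax":0,"ay":0,"az":0},{"dx":0.0004,"dy":0,"dz":0,"ax":0,"ay":0,"az":0},{"dx":0,"dy":0,"dz":0,"ax":0,"ay":0,"az":0}]'
python3 - <<'E'
from h import *
st();camera("wrist");pin(camera("wrist"),st())
E
python3 -m jog '[{"dx":0.0004,"dy":0,"dz":0,"ax":0,"ay":0,"az":0},{"dx":0.0004,"dy":0,"dz":0,"ax":0,"ay":0,"az":0},{"dx":0,"dy":0,"dz":0,"ax":0,"ay":0,"az":0}]'
python3 - <<'E'
from h import *
st();camera("wrist");pin(camera("wrist"),st())
E
```

```text
t: 22.77
eef_pos: [0.5499, 0.1204, 0.0229]
tcp_rot: [0.0, 0.772, 0.636, -0.0]
ft_force: [-1.0, -3.8, 2.6]
width: 0.231
gripper_force: 60.3
22.77 [0.5499 0.1204 0.0229] x [ 0.191  0.982 -0.   ] y [ 0.982 -0.191 -0.   ] z [-0. -0. -1.] F [-1.03 -3.82  2.59] T [-0.97  0.2  -0.03] w 0.231 60.267802476882935
22.87 [0.5499 0.1204 0.0228] x [ 0.191  0.982 -0.   ] y [ 0.982 -0.191 -0.   ] z [-0. -0. -1.] F [-1.74 -5.47  3.15] T [-0.97  0.17  0.01] w 0.226 60.26092171669006
pin dir -11.202322394939099 dist tcp->axis 0.06509954691269774 18
cols 56 594
t: 23.12
eef_pos: [0.55, 0.1209, 0.0229]
tcp_rot: [0.0, 0.772, 0.636, -0.0]
ft_force: [-1.3, -7.7, 3.6]
width: 0.224
gripper_force: 60.3
23.12 [0.55   0.1209 0.0229] x [ 0.192  0.981 -0.001] y [ 0.981 -0.192 -0.   ] z [-0.    -0.001 -1.   ] F [-1.28 -7.73  3.65] T [-1.24  0.25 -0.05] w 0.224 60.31675457954407
23.22 [0.55   0.1209 0.0229] x [ 0.192  0.981 -0.001] y [ 0.981 -0.192 -0.   ] z [-0.    -0.001 -1.   ] F [-1.23 -6.63  2.83] T [-1.26  0.32 -0.12] w 0.226 60.31071066856384
pin dir -11.212181306644727 dist tcp->axis 0.06509698344767073 18
cols 56 594
t: 23.47
eef_pos: [0.5501, 0.1214, 0.0229]
tcp_rot: [0.0, 0.772, 0.636, -0.001]
ft_force: [-1.9, -7.8, 5.0]
width: 0.226
gripper_force: 60.4
23.47 [0.5501 0.1214 0.0229] x [ 0.192  0.981 -0.001] y [ 0.981 -0.192 -0.   ] z [-0.    -0.001 -1.   ] F [-1.95 -7.83  5.03] T [-1.51  0.29 -0.1 ] w 0.226 60.42710065841675
23.57 [0.5501 0.1214 0.0229] x [ 0.192  0.981 -0.001] y [ 0.981 -0.192 -0.   ] z [-0.    -0.001 -1.   ] F [-2.32 -7.94  4.16] T [-1.47  0.36 -0.13] w 0.229 60.42187213897705
pin dir -11.109450806623395 dist tcp->axis 0.06491491521474484 18
cols 56 594
```

```bash
python3 -m jog '[{"dx":0.0004,"dy":0,"dz":0,"ax":0,"ay":0,"az":0},{"dx":0.0003,"dy":0,"dz":0,"ax":0,"ay":0,"az":0},{"dx":0,"dy":0,"dz":0,"ax":0,"ay":0,"az":0},{"dx":0,"dy":0,"dz":0,"ax":0,"ay":0,"az":0},{"dx":0,"dy":0,"dz":0,"ax":0,"ay":0,"az":0}]'
python3 - <<'E'
from h import *
st();camera("wrist");pin(camera("wrist"),st())
E
python3 -m jog '[{"dx":0,"dy":0,"dz":0,"ax":0,"ay":0,"az":0},{"dx":0,"dy":0,"dz":0,"ax":0,"ay":0,"az":0},{"dx":0,"dy":0,"dz":0,"ax":0,"ay":0,"az":0},{"dx":0,"dy":0,"dz":0,"ax":0,"ay":0,"az":0},{"dx":0,"dy":0,"dz":0,"ax":0,"ay":0,"az":0},{"dx":0,"dy":0,"dz":0,"ax":0,"ay":0,"az":0}]' 0.045
python3 - <<'E'
from h import *
s=st();a=camera("wrist");pin(a,s); cv2.imwrite("pics/w10.png",a)
E
```

```text
t: 23.98
eef_pos: [0.5502, 0.1219, 0.0229]
tcp_rot: [0.0, 0.772, 0.636, -0.001]
ft_force: [-2.1, -10.0, 4.1]
width: 0.226
gripper_force: 60.5
23.98 [0.5502 0.1219 0.0229] x [ 0.192  0.981 -0.002] y [ 0.981 -0.192 -0.   ] z [-0.    -0.002 -1.   ] F [ -2.06 -10.04   4.12] T [-1.72  0.38 -0.13] w 0.226 60.495171546936035
24.08 [0.5502 0.1219 0.0229] x [ 0.192  0.981 -0.002] y [ 0.981 -0.192 -0.   ] z [-0.    -0.002 -1.   ] F [-2.18 -8.48  4.3 ] T [-1.75  0.38 -0.11] w 0.227 60.49570083618164
pin dir -11.105213665062857 dist tcp->axis 0.06489883885542931 18
cols 56 594
t: 24.58
eef_pos: [0.5504, 0.1229, 0.0228]
tcp_rot: [-0.0, 0.772, 0.636, 0.0]
ft_force: [-0.1, -0.1, -0.0]
width: 0.528
gripper_force: 0.0
24.58 [0.5504 0.1229 0.0228] x [0.191 0.982 0.   ] y [ 0.982 -0.191 -0.   ] z [-0.  0. -1.] F [-0.07 -0.11 -0.02] T [ 0.02  0.01 -0.04] w 0.528 0.0
pin dir -11.070669930018889 dist tcp->axis 0.06376169646804196 18
cols 57 594
```

```bash
python3 -m jog '[{"dx":0,"dy":0,"dz":-0.005,"ax":0,"ay":0,"az":0},{"dx":0,"dy":0,"dz":-0.015,"ax":0,"ay":0,"az":0},{"dx":0,"dy":0,"dz":-0.025,"ax":0,"ay":0,"az":0},{"dx":0,"dy":0,"dz":-0.03,"ax":0,"ay":0,"az":0},{"dx":0,"dy":0,"dz":-0.03,"ax":0,"ay":0,"az":0},{"dx":0,"dy":0,"dz":-0.02,"ax":0,"ay":0,"az":0},{"dx":0,"dy":0,"dz":0,"ax":0,"ay":0,"az":0},{"dx":0,"dy":0,"dz":0,"ax":0,"ay":0,"az":0}]'
python3 - <<'E'
from h import *
s=st(); a=camera("wrist"); cv2.imwrite("pics/w11.png",a)
pin(a,s); r,t=pose(s)
b,g,q=[a[:,:,i].astype(int) for i in range(3)]
m=((q>90)&(q>2.5*g)).astype(np.uint8); n,l,S,c=cv2.connectedComponentsWithStats(m); k=1+np.argmax(S[1:,4]); print("handle",S[k])
x,y,w,h,_=S[k]; print([at("wrist",x+w/2,v,.07,s) for v in(y,y+h)])
for i in range(3):
    camera("wrist")
a2=camera("wrist"); print("diff",np.abs(a2.astype(int)-a).max())
m=(b>60)&(b>1.5*q)&(b>1.35*g); us=np.where(m.sum(0)>10)[0]
for u in(us[0],us[-1]): print("end",at("wrist",u,np.where(m[:,u])[0].mean(),.0225,s))
E
```

```text
t: 25.3
eef_pos: [0.5511, 0.1229, 0.1495]
tcp_rot: [0.001, 0.772, 0.636, 0.001]
ft_force: [0.1, 0.5, -0.0]
width: 0.524
gripper_force: 0.0
25.3 [0.5511 0.1229 0.1495] x [0.191 0.982 0.001] y [ 0.982 -0.191  0.003] z [ 0.003  0.001 -1.   ] F [ 0.14  0.49 -0.  ] T [-0.01  0.04 -0.05] w 0.524 0.0
pin dir 2.9814612199821364 dist tcp->axis 0.03223422283910243 2
cols 182 453
handle [ 300  172   22   55 1013]
[array([0.557 , 0.1556, 0.07  ]), array([0.5477, 0.1079, 0.07  ])]
diff 134
end [0.4435 0.2133 0.0225]
end [0.6974 0.1633 0.0225]
```

```bash
python3 -m jog '[{"dx":0,"dy":0,"dz":0,"ax":0,"ay":0,"az":0},{"dx":0,"dy":0,"dz":0,"ax":0,"ay":0,"az":0},{"dx":0,"dy":0,"dz":0,"ax":0,"ay":0,"az":0},{"dx":0,"dy":0,"dz":0,"ax":0,"ay":0,"az":0},{"dx":0,"dy":0,"dz":0,"ax":0,"ay":0,"az":0},{"dx":0,"dy":0,"dz":0,"ax":0,"ay":0,"az":0}]'
python3 - <<'E'
from h import *
a=camera("wrist").astype(int)
for i in range(8): b=camera("wrist").astype(int)
d=np.abs(a-b).max(2); print("changed px",(d>40).sum())
print(ticket.finish_job())
E
```

```text
t: 26.05
eef_pos: [0.5504, 0.1227, 0.1479]
tcp_rot: [0.0, 0.772, 0.636, 0.0]
ft_force: [0.5, 0.8, -0.5]
width: 0.525
gripper_force: 0.0
changed px 86
the job is handed in; nothing more can be done
None
```

I handed the job in: the pin is square against the pad, the chock is snug behind it and released, and I estimate the pad is still squeezed by about 2 N; the hand-in returned no verdict.

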